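# Tip the oilstone box onto the honing board

## Robot

A 6-joint arm with a two-finger parallel gripper is mounted at the origin on a cart in front of the work surface, level with it; the furniture and walls round the work are solid. World frame = base frame: x ahead of the robot, y to its left, z up, the work surface at z = 0. Lengths are in m, angles in rad, forces in N, time in s.
With the tool pointing down it reaches from about 0.375 to 0.9 m from the base axis. Payload 3.1 kg.
Tool frame: the origin (TCP) lies midway between the tips of the shut fingers; the grasp point (between the pads) lies 19 mm behind it (manip.hold_point_z is the distance from the TCP to the grasp point, in m); x points along the fingers, y is the direction in which the jaws open and shut, and the axes are right-handed (so a half turn about x gives the same grasp; the last joint's range is limited). The gripper opens to 85 mm and grips with 20 to 120 N. Pads are 22 mm wide; open, the fingers measure 114 mm over their backs; the gripper's body (76 mm by 85 mm) begins 54 mm behind the grasp point. The pads swing forward as they close: fully open they stand 13 mm farther back than shut.
Start: joints at [1.105, 0.527, 1.433, -0, 1.181, -0.178], TCP at [0.177, 0.599, 0.231] pointing down, gripper open.
Joint ranges: [-3.08, 3.08], [-0.75, 2.2], [0.22, 2.44], [-1.43, 4.57], [0, 2.65], [-2.85, 2.85]. Speed limits (rad/s): [2.79, 2.79, 3.14, 3.14, 3.14, 3.14].

## Interface

Orientations are given as a unit quaternion [x, y, z, w].
In Python, from station import manip, snapshot gives the robot as it stands.
- The arm moves only by the shell command python3 -m crank 'ROWS' [FORCE]. ROWS is JSON, a list of rows, each a list of 5 numbers: the finger opening in m, from 0 to 0.0854, then the shift along the tool's x, y, z in m, then the turn about the tool's x in rad. In form: [[grip, tx, ty, tz, yaw], ...]. A call has 1 to 5 rows; each row shifts and turns the commanded pose from where the row before left it, along the tool's axes as they then stand; what a row does not reach is not made up. A row lasts 1/10 s, in which the tool goes at most 50 mm and 8.59 degrees, less where a joint would pass 70% of its speed; a pose out of reach is approached as far as the arm can. A call is refused whole if a number of a shift passes 0.05 or a number of a turn 0.15, either way. A call with a gripper value outside its range is refused whole. The fingers move at their own pace and stop on an object; FORCE is the grip in N (left out, the last holds). Time passes only in rows, so rows that do not move let the fingers close. It gives the time, the measured TCP pose, the force and the opening at its end, in the units of the state.
- manip.sense(): the state, without advancing time (a new reading comes with each control period).
- snapshot(name): name is "scene" or "top" or "wrist"; returns a dict with "image" (384x512x3 uint8, blue, green, red), "range_z" (384x512 float32, m along the optical axis (not along the pixel's ray), 0 where there is no reading), "vertical_fov" (degrees; the focal length in pixels is half the picture's height over the tangent of half this angle, whatever the lens; pixels are square), "cx", "cy" (the principal point, pixels), "extrinsics" (4x4, takes a point from world to camera coordinates); the wrist camera has in their place "T_tool_cam" (4x4, takes a point from camera to tool coordinates, whose origin is the TCP and whose axes are the tool frame's). Camera axes: x right, y up, looking along -z (the intrinsics and any distortion apply to the point x, -y, -z); pixel columns grow to the right and rows downward; lengths in m; the calibration is good to about 2 mm. The wrist camera is an equidistant fisheye: a pixel r from the principal point sees the ray r / f radians off the axis. A picture is of the moment at which its call begins: read the wrist's pose just before it.
- manip.sign_off(): hands the job in, once; it reports no verdict.
The state is a dict: "t": time; "q": joint angles; "qd": joint speeds; "tau": joint torques, N m; "tcp_pos": TCP position; "tool_rot": TCP orientation; "force": force on the tool from outside, world axes, zero at the start; "ft_torque": the same for the moment, N m; "finger_gap": opening from 0.0 (shut) to 1.0 (fully open).
Only numpy, scipy, OpenCV 4.12 (cv2) and the standard library are available. Lean on these libraries where they do the work, as an engineer would, in place of code of your own. Each camera call takes 0.05 s, during which the arm holds its last target.

## Task

The oilstone box stands on end, a little short of the honing board. Bring it up, still standing, until it stands on the bench with its foot square up against the near edge of the board, then tip it away from you over that edge so that it lies flat along the board, lid up, lengthways straight away from the near edge and within the board's width. Leave the glass, the wax tin and the chisel where they are.

Things in the scene. Friction and masses are not known exactly. Their poses are not given: they have to be found in the camera images.
- box_centre (a point): Centre of the closed dark wooden oilstone box (lid fixed shut, 0.5 to 0.8 kg): 176 mm along y, 66 mm along x, 50 mm along z (out of the lid). It starts standing on one end, 176 mm tall, 66 mm wide, 50 mm thick, centre 88 mm above the bench, lid (z) towards the robot, y up, x to the right. Lying on the board: z up, y away from the robot.
- box_lid (a point): Centre of the lid's outer face, 25 mm from box_centre along z, same axes. It can be held from above across its 50 mm; pushed freely higher than 35 mm it tips rather than slides. Standing at the board, box_centre is 25 mm short of board_edge; 1 to 2 N at 150 mm up then tips it, and past 18 degrees it falls: box_centre ends 25 mm above the board, some 78 mm past board_edge.
- board_edge (a point): Middle of the upper corner of the honing board's near edge, 10 mm above the bench. The brown wooden board is fixed, 200 mm wide along y, 215 mm deep along x, 10 mm thick, with a dark batten 22 mm wide, 14 mm high along its far edge (193 mm of clear board before it). Axes: x away from the robot over the board, y left along the near edge, z up.
- tea_glass: Bystander: a drinking glass, 85 mm across and 90 mm tall, on the bench left of the board's near end; origin at the centre of its foot.
- wax_tin: Bystander: a round shallow tin, 61 mm across, 18 mm high, on the bench left of the board's far end; origin at the centre of its underside.
- chisel: Bystander: a dark-handled carving chisel, about 110 x 172 x 24 mm as it lies, on the bench right of the board; origin at the centre of its underside.
There are look-alikes about, which are no part of the job. Leave any green look-alike of the part that bears box_centre alone.

How it is judged:
On the way:
1. the box stands on end, its foot square up against the near edge of the board (x of box_centre in the frame of board_edge between -0.034 and -0.015 m and z of box_centre in the frame of board_edge below 0.086 m and angle between box_centre's own y axis and vertical below 0.1 rad and angle between the x axis of box_centre and the y axis of board_edge, either way round below 0.14 rad), for 0.2 s.
At the end, for the whole second after the job is handed in: The box lies flat on the honing board with its lid up (within 0.1 rad, centre 19 to 31 mm above the board), its centre 55 to 115 mm beyond the near edge and within 65 mm of the board's middle sideways, its length square to the near edge within 0.2 rad, at rest (angle between box_centre's own z axis and vertical below 0.1 rad and z of box_centre in the frame of board_edge between 0.019 and 0.031 m and x of box_centre in the frame of board_edge between 0.055 and 0.115 m and y of box_centre in the frame of board_edge between -0.065 and 0.065 m and angle between the x axis of box_centre and the y axis of board_edge, either way round below 0.2 rad and linear speed of stone_box below 0.02 m/s); the robot touches nothing.
It fails at once if the glass, the wax tin or the chisel is moved by more than 30 mm (distance of any of tea_glass, wax_tin, chisel from where it was at the start of the episode above 0.03 m).
It also fails if it takes over 40 s, if anything falls off the work surface, if the arm or the gripper's body presses on something with over 40 N, if the wrist force passes 120 N, or if a joint passes its speed limit or range.

## Working session

There is one attempt and no reset: what is moved stays moved. The work goes in short steps, Python scripts to look and compute and a shell command to move; the robot and the scene stay as the last step left them, time stands still between calls to the robot, and variables do not carry over. Pictures are saved under pics/ and viewed, and the job is handed in when it is done.

```bash
mkdir -p pics; ls
python3 - <<'E'
from station import manip, snapshot
import cv2,numpy as np
s=manip.sense(); print({k:np.round(v,3).tolist() for k,v in s.items()}, manip.hold_point_z)
for n in ["scene","top"]:
    d=snapshot(n); cv2.imwrite(f"pics/{n}0.png",d["image"]); print(n,d["vertical_fov"],d["cx"],d["cy"],np.round(d["extrinsics"],3).tolist())
    np.savez(f"{n}0.npz",**d)
E
```

```text
pics
{'t': 0.0, 'q': [1.105, 0.528, 1.434, 0.0, 1.181, -0.178], 'qd': [0.001, 0.001, 0.001, -0.001, 0.0, 0.0], 'tau': [0.001, -44.235, -17.803, 0.0, 0.008, -0.0], 'tcp_pos': [0.176, 0.599, 0.23], 'tool_rot': [0.1, 0.7, -0.102, 0.7], 'force': [-0.28, -0.138, -0.797], 'ft_torque': [-0.03, -0.057, -0.004], 'finger_gap': 0.997} 0.0187
scene 53.361416112388724 249.36961365099734 186.89589187691007 [[0.422, -0.907, -0.005, -0.225], [0.564, 0.258, 0.784, -0.424], [-0.71, -0.334, 0.62, -0.507], [0.0, 0.0, 0.0, 1.0]]
top 43.640885405486934 256.60946522620526 192.04423196277372 [[-0.011, -1.0, 0.023, 0.029], [0.997, -0.009, 0.08, -0.623], [-0.08, 0.024, 0.996, -1.467], [0.0, 0.0, 0.0, 1.0]]
```

View pics/scene0.png

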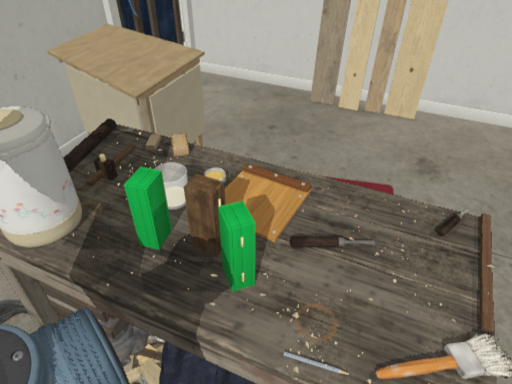

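View pics/top0.png

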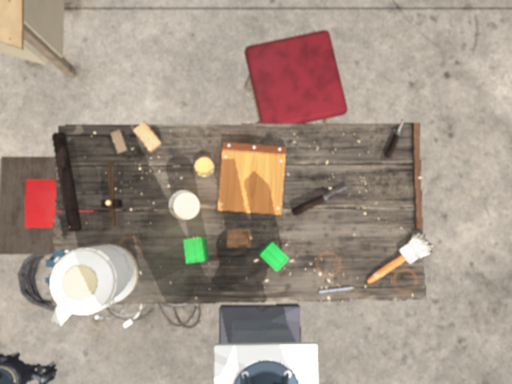

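The scene view shows the brown box at about (207,208), between two green decoys at (148,207) and (238,245), with the board behind it at (268,200). In the top view the box top is at (238,238), the board's near edge is at row ~213, the glass is at (185,205), and the chisel's handle is at (310,205).

```bash
cat > h.py <<'E'
import numpy as np,cv2
def world(d):
    R=d["extrinsics"][:3,:3];t=d["extrinsics"][:3,3]
    z=d["range_z"];H,W=z.shape;f=H/2/np.tan(np.radians(float(d["vertical_fov"]))/2)
    u,v=np.meshgrid(np.arange(W),np.arange(H))
    c=np.stack([(u-d["cx"])/f*z,-(v-d["cy"])/f*z,-z],-1)
    return (c-t)@R
def ray(d,u,v,zp):
    R=d["extrinsics"][:3,:3];t=d["extrinsics"][:3,3]
    f=384/2/np.tan(np.radians(float(d["vertical_fov"]))/2)
    o=-R.T@t; r=R.T@np.array([(u-d["cx"])/f,-(v-d["cy"])/f,-1])
    return o+r*(zp-o[2])/r[2]
E
python3 - <<'E'
import numpy as np,cv2
from h import *
for n in ["top","scene"]:
    d=dict(np.load(n+"0.npz")); P=world(d); im=d["image"]; hsv=cv2.cvtColor(im,cv2.COLOR_BGR2HSV)
    ok=d["range_z"]>0
    notg=~((hsv[...,0]>45)&(hsv[...,0]<80)&(hsv[...,1]>120))
    X,Y,Z=P[...,0],P[...,1],P[...,2]
    reg=ok&(X>.3)&(X<.95)&(Y>-.3)&(Y<.35)
    m=(reg&notg&(Z>.165)&(Z<.19)).astype(np.uint8)
    k,l,st,ce=cv2.connectedComponentsWithStats(m)
    for i in range(1,k):
        if st[i,4]>15:
            q=P[l==i]; r=cv2.minAreaRect(q[:,:2].astype(np.float32)*1000); print(n,"top comp",st[i],np.median(q,0).round(4),np.round(r[0],1),np.round(r[1],1),round(r[2],1))
    bd=(reg&(hsv[...,0]<20)&(hsv[...,1]>130)&(hsv[...,2]>120)&(Z<.03)&(Z>-.01)).astype(np.uint8)
    k,l,st,ce=cv2.connectedComponentsWithStats(bd)
    for i in range(1,k):
        if st[i,4]>150:
            q=P[l==i]; r=cv2.minAreaRect(q[:,:2].astype(np.float32)*1000); print(n,"board",st[i],np.median(q,0).round(4),np.round(r[0],1),np.round(r[1],1),round(r[2],1)); print(cv2.boxPoints(r).round(0).tolist())
    for nm,zl,zh in [("mid",.03,.16),]:
        m=(reg&(Z>.05)&(Z<.25)).astype(np.uint8)
        k,l,st,ce=cv2.connectedComponentsWithStats(m)
        for i in range(1,k):
            if st[i,4]>15: q=P[l==i]; print(n,"tall",st[i],q.min(0).round(3),q.max(0).round(3))
    print("bench z",np.median(Z[reg]))
    cv2.imwrite(f"pics/{n}_crop.png",cv2.resize(im[120:290,120:360],None,fx=3,fy=3,interpolation=cv2.INTER_NEAREST))
E
```

```text
top top comp [227 229  24  19 426] [0.4833 0.0792 0.1741] [483.3  77.9] [63.9 49.9] 89.5
top board [ 218  143   68   72 3521] [0.6535 0.0342 0.0092] [670.  39.] [202.2 218.6] 85.2
[[553.0, -53.0], [770.0, -71.0], [787.0, 131.0], [570.0, 149.0]]
top tall [169 191  30  29 166] [0.54  0.2   0.051] [0.623 0.285 0.094]
top tall [227 229  25  19 429] [0.458 0.043 0.147] [0.508 0.11  0.184]
top tall [183 237  25  27 524] [0.416 0.174 0.053] [0.487 0.231 0.182]
top tall [259 242  30  30 468] [ 0.391 -0.059  0.055] [0.471 0.02  0.183]
bench z -0.0013584753471665612
scene top comp [184 173  41  27 704] [0.4754 0.0728 0.1776] [481.   76.1] [67.8 54.2] 87.8
scene board [ 225  170   86   72 3020] [0.6688 0.0064 0.0125] [662.4  35.9] [200.4 210.9] 85.4
[[549.0, -55.0], [760.0, -72.0], [776.0, 127.0], [565.0, 144.0]]
scene tall [ 124  162  132  114 7216] [ 0.387 -0.063  0.05 ] [0.624 0.283 0.18 ]
bench z 0.0017828169766227874
```

View pics/top_crop.png

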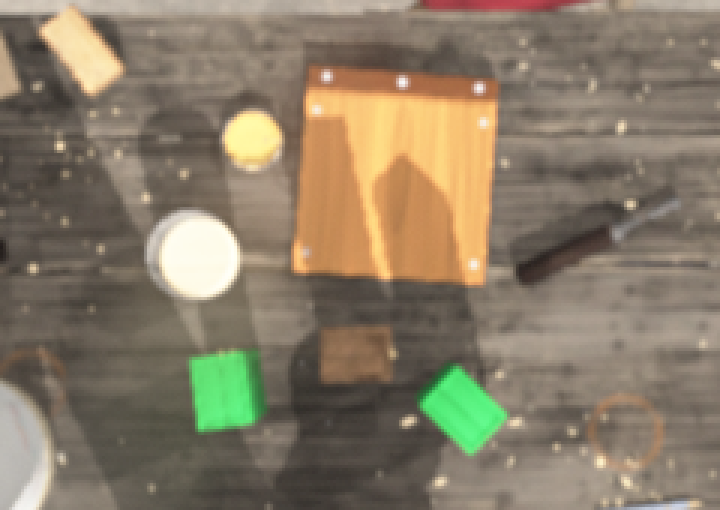

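View pics/scene_crop.png

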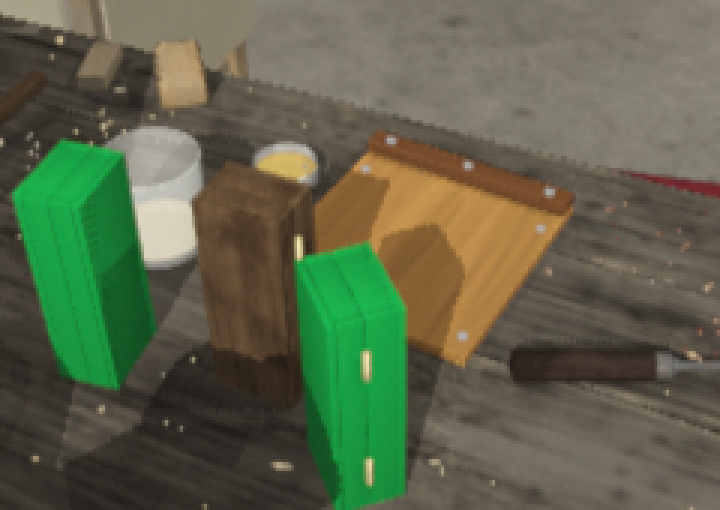

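Run:
```python
import numpy as np,cv2
from h import *
from scipy.spatial.transform import Rotation as R
from station import manip, snapshot
s=manip.sense(); print(R.from_quat(s["tool_rot"]).as_matrix().round(3))
d=dict(np.load("top0.npz")); P=world(d)
for u,v in [(85,280),(60,290),(120,270),(30,365),(270,375),(40,285),(130,310),(180,310),(100,310),(250,320)]:
    print(u,v,P[v,u].round(3))
Z=P[...,2]; m=(Z>.1)&(d["range_z"]>0)&(P[...,0]>0.05)
k,l,st,ce=cv2.connectedComponentsWithStats(m.astype(np.uint8))
for i in range(1,k):
    if st[i,4]>15: q=P[l==i]; print(st[i],q.min(0).round(3),q.max(0).round(3))
w=snapshot("wrist"); cv2.imwrite("pics/w0.png",w["image"]); print(w["T_tool_cam"].round(3))
# box faces and yaw from scene depth
d=dict(np.load("scene0.npz")); P=world(d); hsv=cv2.cvtColor(d["image"],cv2.COLOR_BGR2HSV)
g=(hsv[...,0]>45)&(hsv[...,0]<80)&(hsv[...,1]>120)
m=(~g)&(P[...,2]>.06)&(P[...,2]<.16)&(P[...,0]>.43)&(P[...,0]<.53)&(P[...,1]>.03)&(P[...,1]<.12)
q=P[m]; near=q[(q[:,0]<.47)&(q[:,1]>.052)&(q[:,1]<.1)]
print(len(q),len(near),np.polyfit(near[:,1],near[:,0],1),near.mean(0))
```

```text
[[-0.001  0.283  0.959]
 [-0.002  0.959 -0.283]
 [-1.    -0.002 -0.   ]]
85 280 [0.385 0.461 0.287]
60 290 [0.36  0.526 0.277]
120 270 [0.402 0.396 0.201]
30 365 [0.19  0.575 0.326]
270 375 [ 0.071 -0.011  0.034]
40 285 [ 0.264  1.009 -0.754]
130 310 [ 0.147  0.591 -0.739]
180 310 [ 0.144  0.362 -0.733]
100 310 [0.303 0.435 0.244]
250 320 [ 0.108  0.042 -0.658]
[227 229  25  19 429] [0.458 0.043 0.147] [0.508 0.11  0.184]
[183 237  23  27 491] [0.416 0.174 0.102] [0.487 0.231 0.182]
[259 242  30  30 452] [ 0.391 -0.059  0.101] [0.471 0.02  0.183]
[  50  246   82   80 4658] [0.261 0.389 0.1  ] [0.465 0.573 0.294]
[   0  352   57   32 1234] [0.146 0.525 0.24 ] [0.224 0.662 0.532]
[270 382  11   2  17] [ 0.107 -0.028  0.227] [ 0.119 -0.     0.266]
[[-0.001  0.305 -0.952 -0.142]
 [ 1.    -0.001 -0.001 -0.001]
 [-0.001 -0.952 -0.305 -0.078]
 [ 0.     0.     0.     1.   ]]
1196 691 [-0.00283391  0.45768875] [0.45747428 0.07567927 0.11204735]
```

View pics/w0.png

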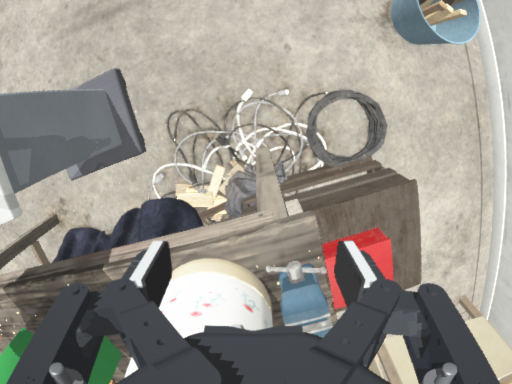

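The box top measures z≈0.175 (176 given) and its near face is at x 0.4575, so the box centre is (0.4825, 0.077) with yaw ≈0. Two views put the board edge's middle at about (0.56, 0.047) with yaw ≈ -4.8°. The pail is up to 0.294 high on the way, so I'll go up and over it.

```bash
python3 -m crank '[[0.085,-0.04,0,0,0.143],[0.085,-0.04,0,0,0.143],[0.085,-0.04,0,0,0.143],[0.085,-0.03,0,0,0.143],[0.085,0,0,0,0.143]]' 40; python3 -m crank '[[0.085,0,0,0,0.143],[0.085,0,0,0,0.143],[0.085,0,0,0,0.143],[0.085,0,0,0,0.143],[0.085,0,0,0,0]]'; python3 -c "
from station import manip
from scipy.spatial.transform import Rotation as R
s=manip.sense(); print(s['tcp_pos'],R.from_quat(s['tool_rot']).as_matrix().round(3),s['q'])"
```

```text
t: 0.65
tcp_pos: [0.1777, 0.6015, 0.3871]
tool_rot: [0.345, 0.619, -0.338, 0.619]
force: [-0.6, -0.2, -0.7]
finger_gap: 0.997
t: 1.15
tcp_pos: [0.1767, 0.5992, 0.3809]
tool_rot: [-0.5, -0.499, 0.501, -0.499]
force: [-0.5, 0.2, 0.4]
finger_gap: 0.998
[0.17667706 0.59921147 0.38085878] [[-0.     1.    -0.003]
 [-0.001 -0.003 -1.   ]
 [-1.    -0.     0.001]] [1.10544037e+00 4.03599164e-01 1.22723625e+00 3.90361099e-06
 1.51176483e+00 1.10824116e+00]
```

```bash
python3 -m crank '[[0.085,0,0.0235,0.04,0],[0.085,0,0.0235,0.04,0],[0.085,0,0.0235,0.04,0],[0.085,0,0.0235,0.04,0],[0.085,0,0.0235,0.04,0]]' ; python3 -m crank '[[0.085,0,0.0235,0.04,0],[0.085,0,0.0235,0.04,0],[0.085,0,0.0235,0.04,0],[0.085,0,0.0235,0.04,0],[0.085,0,0.0235,0.04,0]]'; python3 -m crank '[[0.085,0,0.0235,0.04,0],[0.085,0,0.0235,0.04,0],[0.085,0,0.0235,0.04,0],[0.085,0.02,0,0,0],[0.085,0.02,0,0,0]]'
python3 -c "
from station import manip,snapshot
import cv2
s=manip.sense(); print(s['tcp_pos'])
w=snapshot('wrist'); cv2.imwrite('pics/w1.png',w['image'])"
```

```text
t: 1.65
tcp_pos: [0.2941, 0.3974, 0.3812]
tool_rot: [0.5, 0.5, -0.5, 0.5]
force: [0.7, 0.1, 0.1]
finger_gap: 0.995
t: 2.15
tcp_pos: [0.411, 0.197, 0.3814]
tool_rot: [0.5, 0.5, -0.5, 0.5]
force: [0.4, 0.7, 0.6]
finger_gap: 0.997
t: 2.65
tcp_pos: [0.4818, 0.0768, 0.341]
tool_rot: [0.501, 0.499, -0.5, 0.5]
force: [0.3, 0.7, 0.6]
finger_gap: 0.993
[0.48181748 0.07675019 0.34101011]
```

View pics/w1.png

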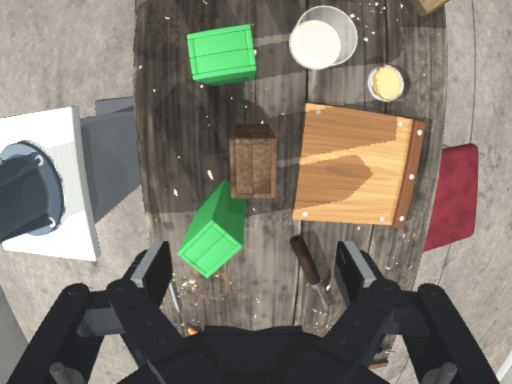

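The wrist view shows the box top at about (253,168), centred between the jaws along the column axis, and the board's near edge running from (307,104) to (294,220).

```bash
cat >> h.py <<'E'
def wray(w,s,u,v,zp):
    from scipy.spatial.transform import Rotation as R
    f=384/2/np.tan(np.radians(float(w["vertical_fov"]))/2)
    a=np.array([u-w["cx"],v-w["cy"]]);r=np.hypot(*a);th=r/f
    k=np.sin(th)/max(r,1e-9)
    c=np.array([a[0]*k,-a[1]*k,-np.cos(th)])
    M=R.from_quat(s["tool_rot"]).as_matrix();T=w["T_tool_cam"]
    o=M@T[:3,3]+s["tcp_pos"];d=M@T[:3,:3]@c
    return o+d*(zp-o[2])/d[2]
E
python3 - <<'E'
from station import manip,snapshot
import cv2,numpy as np
from h import *
s=manip.sense(); w=snapshot("wrist")
for n,u,v,z in [("boxTL",231,140,.176),("TR",276,139,.176),("BR",276,197,.176),("BL",232,198,.176),("edgeL",307,104,.01),("edgeR",294,220,.01),("farL",426,121,.02),("farR",406,227,.02)]:
    print(n,wray(w,s,u,v,z).round(4))
cv2.imwrite("pics/w1c.png",cv2.resize(w["image"][90:240,200:450],None,fx=3,fy=3,interpolation=cv2.INTER_CUBIC))
E
```

```text
boxTL [0.4556 0.1106 0.176 ]
TR [0.502  0.1116 0.176 ]
BR [0.5032 0.0485 0.176 ]
BL [0.4554 0.0474 0.176 ]
edgeL [0.5625 0.145  0.01  ]
edgeR [ 0.5483 -0.0518  0.01  ]
farL [0.7755 0.1308 0.02  ]
farR [ 0.7639 -0.0669  0.02  ]
```

View pics/w1c.png

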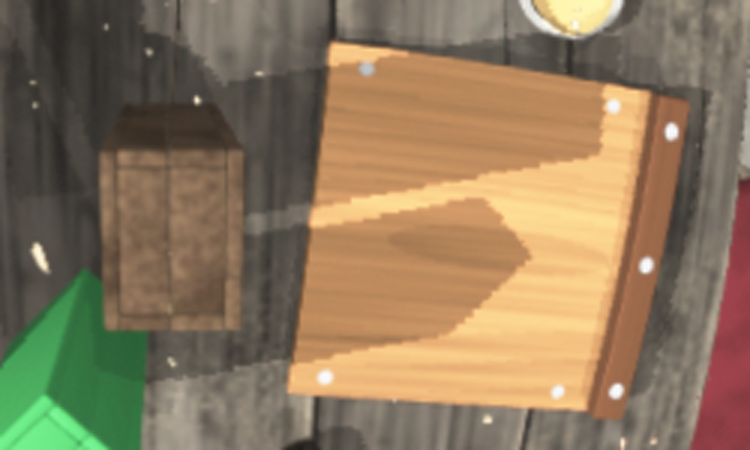

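```bash
python3 -m crank '[[0.085,0.045,0,0,0],[0.085,0.045,0,0,0],[0.085,0.045,0,0,0],[0.085,0.04,0,0,0],[0.085,0.035,0,0,0]]'; python3 -m crank '[[0.085,0,0,0,0],[0.04,0,0,0,0],[0.04,0,0,0,0],[0.04,0,0,0,0],[0.04,0,0,0,0]]' 30;  python3 -m crank '[[0.04,0,0,0,0],[0.04,0,0,0,0],[0.04,0,0,0,0]]' 30
```

```text
t: 3.25
tcp_pos: [0.4811, 0.079, 0.1304]
tool_rot: [0.5, 0.5, -0.5, 0.5]
force: [0.3, -0.2, 0.3]
finger_gap: 0.995
t: 3.75
tcp_pos: [0.4825, 0.0786, 0.1337]
tool_rot: [0.502, 0.498, -0.499, 0.501]
force: [0.1, 0.4, 7.5]
finger_gap: 0.581
t: 4.05
tcp_pos: [0.4825, 0.0786, 0.1337]
tool_rot: [0.502, 0.498, -0.499, 0.501]
force: [0.0, 1.6, 6.9]
finger_gap: 0.582
```

```bash
python3 -m crank '[[0.04,-0.004,0,0,0],[0.04,-0.004,0,0,0],[0.04,0,0,0,0.039],[0.04,0,0,0,0.039],[0.04,0,0,0,0]]' 30; python3 -m crank '[[0.04,0,0.01,0.003,0],[0.04,0,0.01,0.003,0],[0.04,0,0.01,0.003,0],[0.04,0,0.01,0.003,0],[0.04,0,0,0,0]]'
python3 - <<'E'
from station import manip,snapshot
import cv2,numpy as np
w=snapshot("scene");cv2.imwrite("pics/s2.png",cv2.resize(w["image"][120:290,120:360],None,fx=3,fy=3,interpolation=cv2.INTER_CUBIC))
w=snapshot("wrist");cv2.imwrite("pics/w2.png",cv2.resize(w["image"][90:290,200:450],None,fx=3,fy=3,interpolation=cv2.INTER_CUBIC))
print(manip.sense()["tcp_pos"])
E
```

```text
t: 4.55
tcp_pos: [0.48, 0.0786, 0.1391]
tool_rot: [-0.519, -0.48, 0.52, -0.479]
force: [0.2, -0.4, -6.5]
finger_gap: 0.58
t: 5.05
tcp_pos: [0.5227, 0.0623, 0.1395]
tool_rot: [0.521, 0.478, -0.519, 0.48]
force: [-0.7, -0.2, -5.9]
finger_gap: 0.584
[0.51949769 0.06319586 0.13905376]
```

View pics/s2.png

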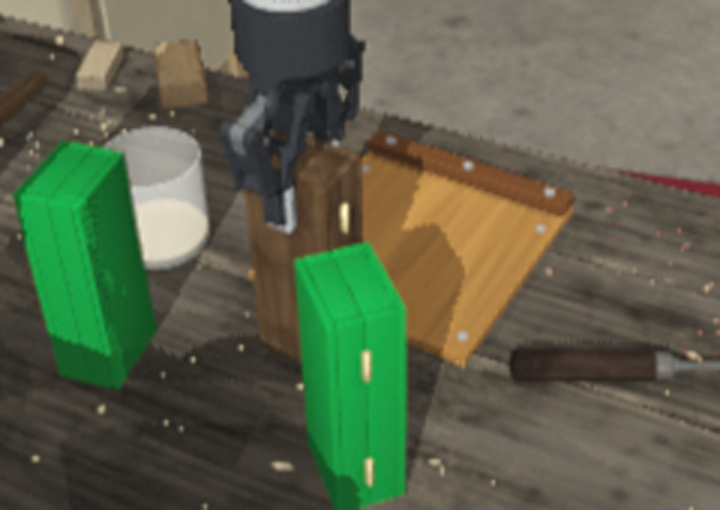

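View pics/w2.png

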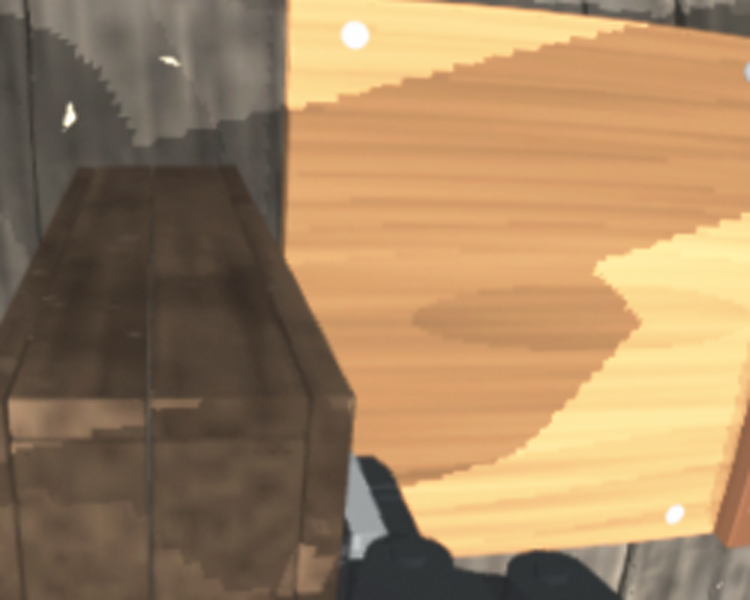

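The foot is parallel to the edge in the wrist view, with a gap of about 15 mm (49 px against 158 px for 50 mm). The box is lifted about 5 mm.

```bash
python3 -m crank '[[0.04,0,0.006,0,0],[0.04,0,0.005,0,0],[0.04,0.003,0,0,0],[0.04,0.003,0,0,0],[0.04,0,0,0,0]]'; python3 -m crank '[[0.04,0,0.002,0,0],[0.04,0,0.002,0,0],[0.04,0,0.0,0,0]]'
python3 - <<'E'
from station import manip,snapshot
import cv2,numpy as np
w=snapshot("wrist");cv2.imwrite("pics/w3.png",cv2.resize(w["image"][90:290,200:450],None,fx=3,fy=3,interpolation=cv2.INTER_CUBIC))
print(manip.sense()["tcp_pos"])
E
```

```text
t: 5.65
tcp_pos: [0.5307, 0.0627, 0.1337]
tool_rot: [0.52, 0.479, -0.52, 0.479]
force: [-0.4, 0.2, -2.8]
finger_gap: 0.58
t: 5.95
tcp_pos: [0.5318, 0.0626, 0.1338]
tool_rot: [-0.518, -0.481, 0.521, -0.478]
force: [-5.3, 1.2, 6.6]
finger_gap: 0.583
[0.5318194  0.06259907 0.13385097]
```

View pics/w3.png

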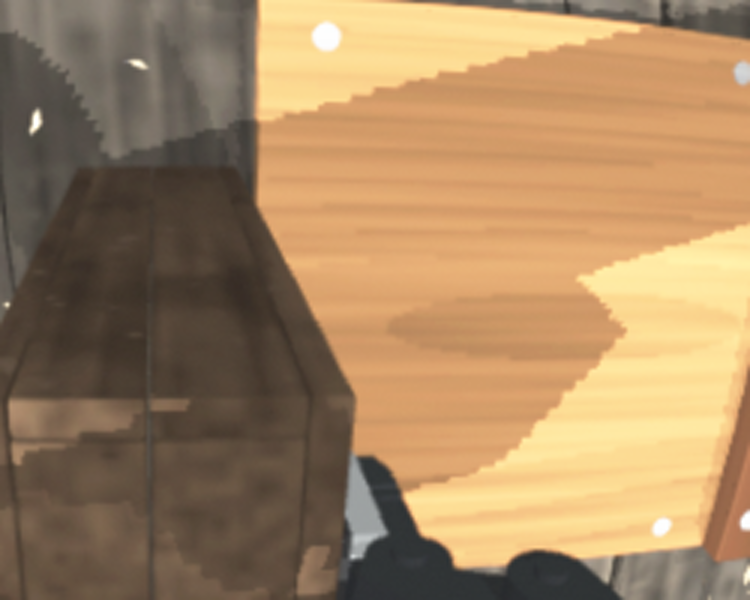

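The remaining gap is about 20 px (6 mm). I'm pressing down on the bench slightly, so I'll ease up and continue.

```bash
python3 -m crank '[[0.04,-0.002,0,0,0],[0.04,0,0.002,0,0],[0.04,0,0.002,0,0],[0.04,0,0.0,0,0]]'; python3 -m crank '[[0.04,0,0.002,0,0],[0.04,0,0.0,0,0]]';python3 -m crank '[[0.04,0,0.002,0,0],[0.04,0,0.0,0,0]]'
python3 - <<'E'
from station import manip,snapshot
import cv2,numpy as np
w=snapshot("wrist");cv2.imwrite("pics/w4.png",cv2.resize(w["image"][90:290,200:450],None,fx=3,fy=3,interpolation=cv2.INTER_CUBIC))
print(manip.sense()["tcp_pos"])
E
```

```text
t: 6.4
tcp_pos: [0.5365, 0.062, 0.1344]
tool_rot: [-0.519, -0.481, 0.521, -0.478]
force: [-4.4, 0.4, -3.7]
finger_gap: 0.584
t: 6.6
tcp_pos: [0.5371, 0.062, 0.1343]
tool_rot: [-0.518, -0.482, 0.522, -0.477]
force: [-6.0, 0.6, -3.5]
finger_gap: 0.583
t: 6.8
tcp_pos: [0.5376, 0.0621, 0.1341]
tool_rot: [-0.517, -0.482, 0.523, -0.476]
force: [-8.3, 1.6, -1.6]
finger_gap: 0.579
[0.53761467 0.06210514 0.13412826]
```

View pics/w4.png

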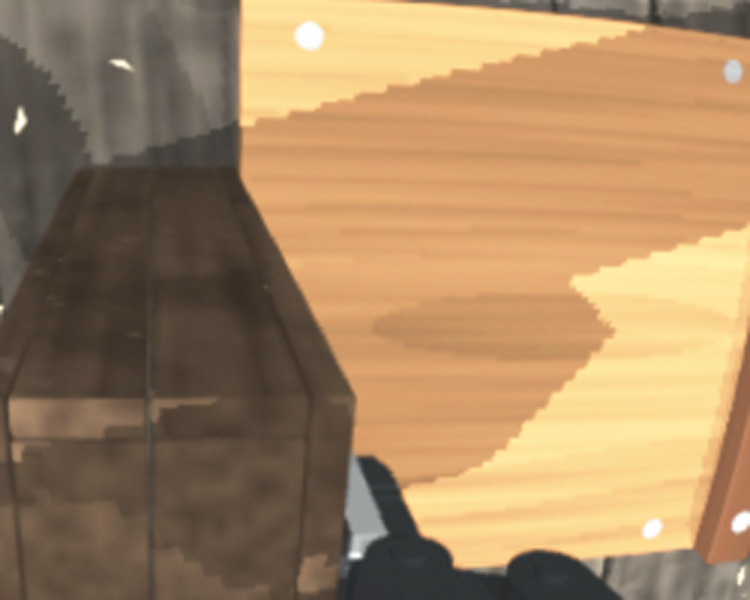

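Contact: the force rises with no more motion and the foot edge meets the board edge. I'll ease the side load, settle the box and release.

```bash
python3 -m crank '[[0.04,0.001,-0.002,0,0],[0.04,0,-0.001,0,0],[0.04,0,0,0,0],[0.04,0,0,0,0]]';python3 -m crank '[[0.055,0,0,0,0],[0.06,0,0,0,0],[0.085,0,0,0,0],[0.085,0,0,0,0],[0.085,0,0,0,0]]'
python3 - <<'E'
from station import manip,snapshot
import cv2,numpy as np
w=snapshot("wrist");cv2.imwrite("pics/w5.png",cv2.resize(w["image"][90:290,200:450],None,fx=3,fy=3,interpolation=cv2.INTER_CUBIC))
print(manip.sense()["tcp_pos"])
E
```

```text
t: 7.25
tcp_pos: [0.5368, 0.062, 0.1339]
tool_rot: [-0.518, -0.481, 0.521, -0.478]
force: [-7.0, 0.7, 0.1]
finger_gap: 0.583
t: 7.75
tcp_pos: [0.5405, 0.0616, 0.1347]
tool_rot: [0.52, 0.479, -0.519, 0.48]
force: [-0.2, 0.4, -0.6]
finger_gap: 0.992
[0.54026306 0.06162215 0.13464047]
```

View pics/w5.png

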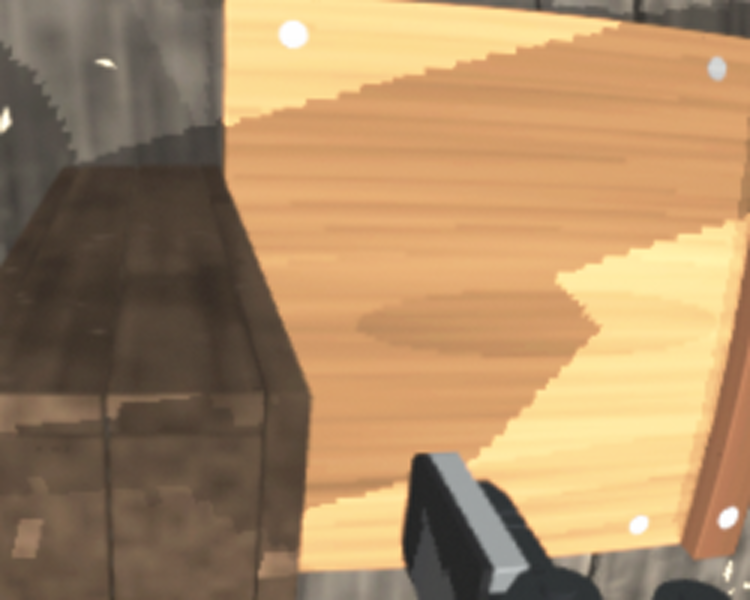

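The box stands free with its foot on the edge. I'll lift out, go behind it, shut the fingers and come down.

```bash
python3 -m crank '[[0.085,-0.03,0,0,0],[0.085,-0.035,0,0,0],[0.085,-0.015,0,0,0],[0.085,0,-0.03,0,0],[0.05,0,-0.03,0,0]]';python3 -m crank '[[0,0,-0.02,0,0],[0,0,0,0,0],[0,0,0,0,0],[0,0,0,0,0],[0,0,0,0,0]]'
python3 - <<'E'
from station import manip,snapshot
import cv2,numpy as np
s=manip.sense();w=snapshot("wrist");cv2.imwrite("pics/w6.png",w["image"])
from h import *
print(s["tcp_pos"],s["finger_gap"])
d=snapshot("top");P=world(d);Z=P[...,2]
m=(Z>.165)&(Z<.19)&(P[...,0]>.48)&(P[...,0]<.6)&(P[...,1]>0)&(P[...,1]<.13)
cv2.imwrite("pics/t6.png",cv2.resize(d["image"][120:290,120:360],None,fx=3,fy=3))
E
```

```text
t: 8.3
tcp_pos: [0.4803, 0.0664, 0.2152]
tool_rot: [0.521, 0.478, -0.519, 0.48]
force: [-0.1, 0.6, 0.1]
finger_gap: 0.854
t: 8.8
tcp_pos: [0.4613, 0.068, 0.2144]
tool_rot: [0.52, 0.479, -0.52, 0.48]
force: [0.1, -0.2, -0.3]
finger_gap: -0.001
[0.4612995  0.06796672 0.21436957] -0.0008013503883529853
```

View pics/w6.png

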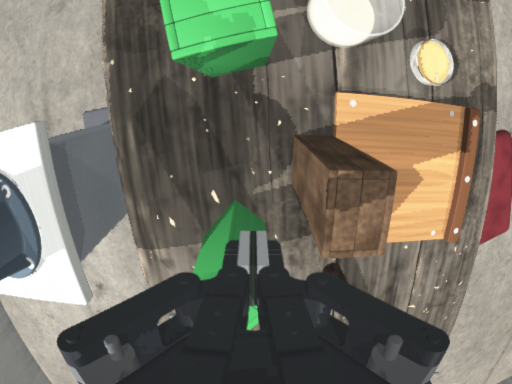

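View pics/t6.png

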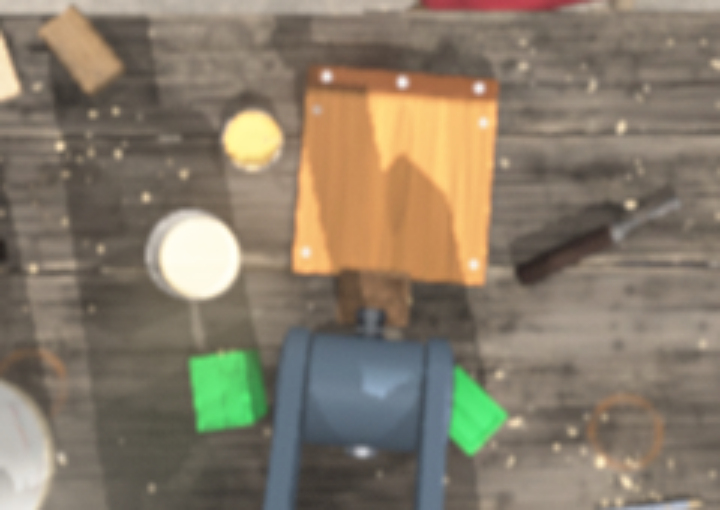

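The wrist view shows the box upright at (345,205) with its foot on the board edge; the top view agrees, with the box top at (375,295) in the crop. I'm lowering behind it and pushing.

```bash
python3 -m crank '[[0,0.035,0,0,0],[0,0.032,0,0,0],[0,0,0,0,0],[0,0,0.015,0,0],[0,0,0.01,0,0]]';python3 -m crank '[[0,0,0.005,0,0],[0,0,0.005,0,0],[0,0,0.005,0,0]]';python3 -m crank '[[0,0,0.005,0,0],[0,0,0.005,0,0],[0,0,0.005,0,0]]'
python3 - <<'E'
from station import manip,snapshot
import cv2,numpy as np
s=manip.sense();w=snapshot("wrist");cv2.imwrite("pics/w7.png",w["image"]);print(s["tcp_pos"],s["force"])
E
```

```text
t: 9.4
tcp_pos: [0.4865, 0.066, 0.1482]
tool_rot: [0.52, 0.479, -0.519, 0.48]
force: [0.7, 0.2, -0.6]
finger_gap: 0.006
t: 9.7
tcp_pos: [0.4995, 0.065, 0.1478]
tool_rot: [-0.52, -0.48, 0.52, -0.479]
force: [-0.4, 0.8, 1.4]
finger_gap: 0.0
t: 10.0
tcp_pos: [0.5148, 0.0638, 0.1474]
tool_rot: [-0.52, -0.479, 0.52, -0.479]
force: [-0.4, -0.3, 0.9]
finger_gap: 0.003
[0.51476068 0.06377215 0.14737999] [-0.44971545 -0.31833962  0.86243791]
```

View pics/w7.png

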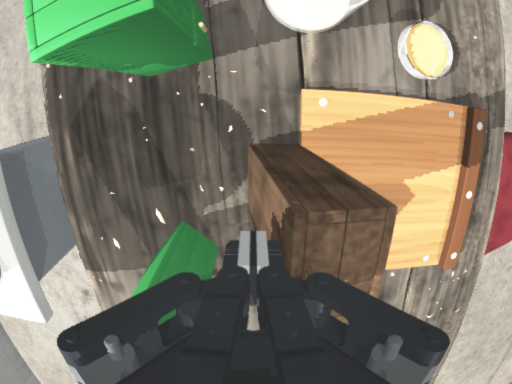

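The box is leaning away with its foot still at the edge, and the finger is centred on it. I'll continue.

```bash
python3 -m crank '[[0,0,0.006,0,0],[0,0,0.006,0,0],[0,0,0.006,0,0]]';python3 -m crank '[[0,0,0.006,0,0],[0,0,0.006,0,0],[0,0,0.006,0,0]]'
python3 - <<'E'
from station import manip,snapshot
import cv2,numpy as np
s=manip.sense();w=snapshot("wrist");cv2.imwrite("pics/w8.png",w["image"]);print(s["tcp_pos"],s["force"])
E
```

```text
t: 10.35
tcp_pos: [0.5334, 0.0622, 0.1474]
tool_rot: [0.52, 0.479, -0.52, 0.48]
force: [-0.5, -0.4, 0.1]
finger_gap: -0.003
t: 10.65
tcp_pos: [0.5512, 0.0608, 0.1473]
tool_rot: [0.52, 0.479, -0.52, 0.479]
force: [-0.0, 0.0, 0.8]
finger_gap: -0.002
[0.5511779  0.06076287 0.14727484] [-0.0127676   0.04321333  0.84629592]
```

View pics/w8.png

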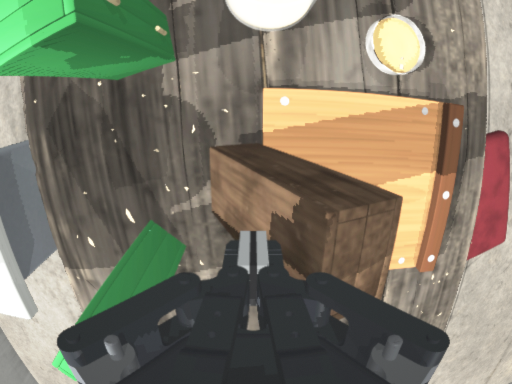

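The lean is about 15-18°. A few more small steps should take it past balance, then I'll stop and let it fall.

```bash
python3 -m crank '[[0,0,0.006,0,0],[0,0,0.006,0,0],[0,0,0.004,0,0]]';python3 -m crank '[[0,0,0,0,0],[0,0,0,0,0],[0,0,0,0,0],[0,0,0,0,0]]'
python3 - <<'E'
from station import manip,snapshot
import cv2,numpy as np
s=manip.sense();w=snapshot("wrist");cv2.imwrite("pics/w9.png",w["image"]);print(s["tcp_pos"],s["force"])
E
```

```text
t: 11.0
tcp_pos: [0.5672, 0.0595, 0.1474]
tool_rot: [0.52, 0.479, -0.52, 0.48]
force: [0.1, 0.4, 0.3]
finger_gap: 0.003
t: 11.4
tcp_pos: [0.5661, 0.0596, 0.1473]
tool_rot: [-0.52, -0.479, 0.52, -0.479]
force: [0.5, -0.1, -0.3]
finger_gap: 0.002
[0.56611543 0.05959862 0.14729487] [ 0.53813911 -0.13536602 -0.30186557]
```

View pics/w9.png

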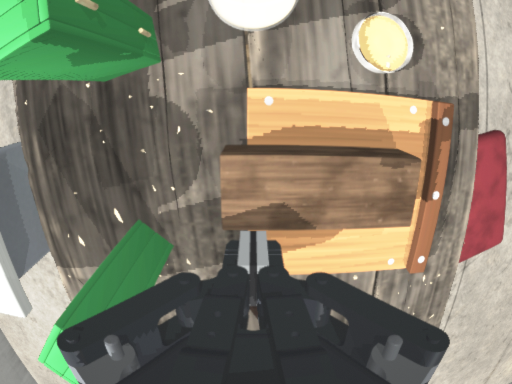

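The box has fallen flat, straight along the board. I'll retreat upward and back, then measure.

```bash
python3 -m crank '[[0,-0.04,0,0,0],[0,-0.04,0,0,0],[0,-0.04,-0.02,0,0],[0,-0.02,-0.03,0,0],[0,0,-0.04,0,0]]'; python3 -m crank '[[0,0,-0.04,0,0],[0,0,-0.04,0,0],[0,0,0,0,0]]'
python3 - <<'E'
from station import manip,snapshot
import cv2,numpy as np
from h import *
d=snapshot("top");e=snapshot("scene")
for n,d in (("top",d),("scene",e)):
    P=world(d);X,Y,Z=P[...,0],P[...,1],P[...,2]
    m=((Z>.05)&(Z<.072)&(X>.5)&(X<.8)&(Y>-.06)&(Y<.13)).astype(np.uint8)
    k,l,st,ce=cv2.connectedComponentsWithStats(m);i=1+st[1:,4].argmax();q=P[l==i]
    r=cv2.minAreaRect(q[:,:2].astype(np.float32)*1000);print(n,st[i],q.mean(0).round(4),r)
    c=np.array(r[0])/1000-[.559,.047];print("board frame",(c@[.997,-.08]).round(4),(c@[.08,.997]).round(4),"lidz",np.percentile(q[:,2],[5,50,95]).round(4))
    A=np.c_[q[:,:2],np.ones(len(q))];print("plane",np.linalg.lstsq(A,q[:,2],rcond=None)[0].round(3))
    cv2.imwrite(f"pics/{n}10.png",cv2.resize(d["image"][100:290,120:360],None,fx=3,fy=3))
E
```

```text
t: 11.95
tcp_pos: [0.4793, 0.0665, 0.2908]
tool_rot: [0.522, 0.477, -0.518, 0.482]
force: [0.2, 0.1, -0.9]
finger_gap: 0.003
t: 12.25
tcp_pos: [0.3901, 0.0744, 0.2866]
tool_rot: [-0.518, -0.481, 0.521, -0.478]
force: [0.2, 0.3, 0.4]
finger_gap: -0.003
top [ 234  161   26   59 1241] [0.6272 0.0549 0.0587] ((628.11669921875, 54.76643371582031), (65.86785888671875, 176.01010131835938), 85.18106842041016)
board frame 0.0683 0.0133 lidz [0.0535 0.0587 0.0635]
plane [-0.001 -0.004  0.06 ]
scene [ 215  169   60   44 1065] [0.6377 0.0502 0.0618] ((627.0613403320312, 52.34804153442383), (67.65675354003906, 178.3986053466797), 85.2057113647461)
board frame 0.0674 0.0108 lidz [0.055  0.0623 0.0641]
plane [0.011 0.042 0.053]
```

View pics/top10.png

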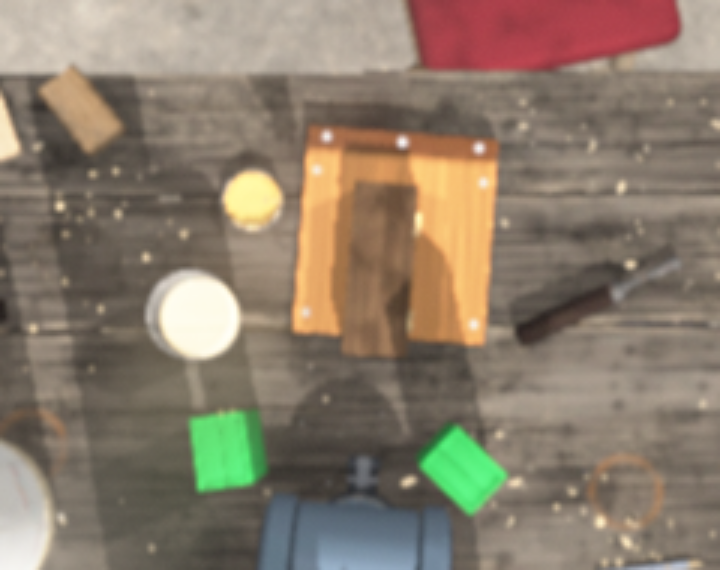

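View pics/scene10.png

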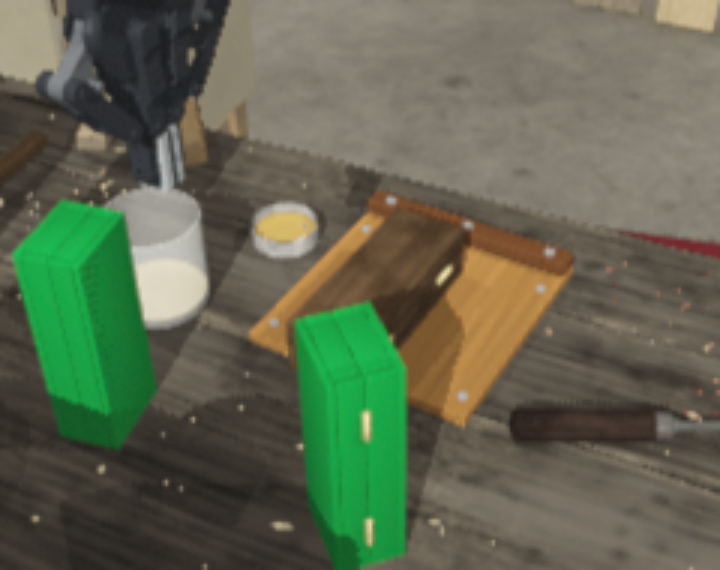

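Both views put the box flat (lid at about 60 mm, 10+50 expected), 67–68 mm past the edge, 11–13 mm off the middle and parallel to the board. The bystanders and decoys haven't moved.

```bash
python3 -c "
from station import manip
print(manip.sign_off())"
```

```text
the job is handed in; nothing more can be done
None
```

The oilstone box now lies flat on the honing board, and the job is handed in at about 12 s. I have not seen a verdict, so this rests on my own checks.

**What I did:**
- I gripped the box from above across its 50 mm and lifted it about 5 mm.
- I turned it 4.5° to match the board and set its foot against the near edge. Contact showed as a rising force with no more movement, and in the wrist view.
- I released it standing, went behind it with the fingers shut, and pushed gently at about 150 mm up until it fell over the edge. Then I withdrew the arm.

**Last checks, from the top and scene cameras:**

| Check | Measured | Required |
|---|---|---|
| Box centre past the near edge | 67–68 mm | 55–115 mm |
| Sideways from the board's middle | 11–13 mm | within 65 mm |
| Lid height above the bench | 59–62 mm | 60 mm expected |
| Length square to the near edge | within about 1° | within 0.2 rad (11°) |

- **Other objects:** the glass, the wax tin, the chisel and both green look-alikes look unmoved in the pictures. I did not measure them again.
- **Disagreements:** my readings of the board edge differed by about 4 mm between views, which still leaves the box inside its limits. A plane fitted to the lid was level in the top view, but the scene view showed about 2.4° of tilt, which I took as depth noise.
- **Standing position:** I judged that the box stood square and upright at the edge from the pictures and the contact force, and did not measure its angle.

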